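# Check the charge of a grab-sample canister with a push-on gauge

### The job

Check the pressure in the sample canister whose valve stem is bare. Push the gauge's indicator rod gently home first, take the gauge from its block and press it upright and firmly onto the stem, so that it seals and the pressure drives the rod out, and keep it pressed for a good second without bruising the valve. Then stand the gauge back in its bore in the block with the rod still showing the reading; do not knock over or push away the canisters or anything else on the bench.

Things in the scene. Friction and masses are not known exactly. Their poses are not given: they have to be found in the camera images.
- gauge: Straight push-on pressure gauge, loose, 125 g, upright in its bore at the start. Origin at the centre of its open lower end (mouth), z up along the barrel; round. Brass chuck 24 mm across from 0 to 26 mm, aluminium barrel 16 mm across from 26 to 74 mm, with a finger flange 34 mm across from 40 to 44 mm: fingertips gripping the barrel just above the flange can bear down on it.
- mouth (a point): Centre of the gauge's mouth (its origin): a funnel 18 mm wide narrowing to a 13 mm socket. A thin sprung probe stands 3 mm up in it; a rubber seal, giving 2 mm, sits 12 mm up. Pressed over a stem, the probe opens the valve (pressure pushes back with 5 to 9 N), then the stem meets the seal. It seals with 14 N or more in all: press with about 18 N for over 1 s; above 24 N the valve is damaged.
- rod (a joint): Indicator rod of the gauge: white, 5 mm thick with black rings, sliding out of the barrel's upper end; value in m, 0 = home, 0.024 = stop. It stays where it is left (friction 0.5 N). At the start it still stands 8 to 20 mm out from the last use. A true reading is 8 to 21 mm.
- knob_top (a point): Centre of the top of the rod's white knob, 14 mm across and 5 mm thick; 79 mm above the gauge's mouth when the rod is home, up to 100 mm when out.
- bore (a point): Centre of the upper rim of the gauge's bore in the block: 27.5 mm across with a 2 mm chamfer, 22 mm deep to a flat floor, in which the gauge stands upright with its mouth on the floor.
- rack: White plastic bench block, fixed, 90 x 66 x 34 mm, origin at the centre of its underside, long side along its x; the gauge's bore lies 16 mm to the -x side of its centre, a row of small vial holes with two vials (tops 47 mm above the bench) 26 mm to the +x side.
- sample_can: The canister with the bare stem: stainless steel, loose, 1.1 kg, upright, 90 mm across; origin at the centre of its underside, z up. Neck 28 mm across, brass hexagon from 118 to 130 mm. From the hexagon rises the threaded brass stem, 10 mm across with a tapered end; stems of several lengths are in use: its end stands 18 to 30 mm above the hexagon, different each time and not measured.
- hex_top (a point): Centre of the top of the brass hexagon of the sample canister, 130 mm above its underside; the stem stands on this point.
- capped_can: A second canister, the same but with a ribbed grey cap 19 mm across and 25 mm high closed over its stem (top 155 mm above the bench); not part of this job. Origin at the centre of its underside.
- dust_cap: Grey ribbed valve cap, 19 mm across, 25 mm high, standing loose on the bench; a bystander.
- vial_a: Glass headspace vial, 22 mm across, 43 mm high, aluminium cap; a bystander.
- vial_b: Glass headspace vial, 22 mm across, 43 mm high, blue cap; a bystander.
- beaker: Glass beaker, 68 mm across, 90 mm high; a bystander.
- spanner: Steel spanner 150 mm long, lying on the bench; a bystander.
- syringe: Glass gas syringe 170 mm long, lying on the bench; a bystander.
Things that resemble listed ones, but are neither listed nor needed, are in the scene too. There is more than one size of the gauge; the job needs the larger. Leave any yellow look-alike of the rack alone.

How it is judged:
On the way, in this order (a step that is already met when the one before it is completed fails the run):
1. the indicator rod is pushed home (less than 1.5 mm out) (value of joint rod below 0.0015 m), for 0.1 s.
2. the gauge is pressed upright on the bare stem with 14 N or more, the rod driven out 7 mm or more, for 1 s (contact force between gauge and sample_can above 14 N and value of joint rod above 0.007 m and angle between gauge's own z axis and vertical below 0.12 rad), for 1 s.
At the end, for the whole second after the job is handed in: The gauge stands released and at rest in its bore: mouth within 4 mm of the bore's axis and within 3 mm of its floor, tilted less than 0.08 rad, the rod still 7 mm or more out; the sample canister stands upright within 30 mm of where it was (horizontal distance between gauge and bore below 0.004 m and z of gauge in the frame of bore below -0.019 m and angle between gauge's own z axis and vertical below 0.08 rad and value of joint rod above 0.007 m and linear speed of gauge below 0.02 m/s and distance of sample_can from where it was at the start of the episode below 0.03 m and angle between sample_can's own z axis and vertical below 0.05 rad); the robot touches nothing.
It fails at once if the gauge is pressed on the canister with more than 24 N (contact force between gauge and sample_can above 24 N).
It fails at once if the gauge is rammed into the block, or its rod rammed home, with more than 35 N (contact force between gauge and rack above 35 N).
It fails at once if a canister is tipped by more than 0.2 rad (angle between any of sample_can, capped_can's own z axis and vertical above 0.2 rad).
It fails at once if the gauge is pressed on the capped canister (contact force between gauge and capped_can above 5 N).
It fails at once if the capped canister or a bystander is pushed more than 30 mm away (distance of any of capped_can, dust_cap, vial_a, vial_b, beaker, spanner, syringe from where it was at the start of the episode above 0.03 m).
It also fails if it takes over 70 s, if anything falls off the work surface, if the arm or the gripper's body presses on something with over 40 N, if the wrist force passes 120 N, or if a joint passes its speed limit or range.

### The arm

A 7-joint arm with a two-finger parallel gripper is mounted at the origin on the work surface. World frame = base frame: x ahead of the robot, y to its left, z up, the work surface at z = 0. Lengths are in m, angles in rad, forces in N, time in s.
With the tool pointing down it reaches from about 0.425 to 0.925 m from the base axis. Payload 6.8 kg.
Tool frame: the origin (TCP) lies midway between the tips of the shut fingers; the grasp point (between the pads) lies 19 mm behind it; z points along the fingers, y is the direction in which the jaws open and shut (so a half turn about z gives the same grasp; the last joint's range is limited). The gripper opens to 85 mm and grips with 20 to 120 N. Pads are 22 mm wide; open, the fingers measure 114 mm over their backs; the gripper's body (76 mm by 85 mm) begins 54 mm behind the grasp point. The pads swing forward as they close: fully open they stand 13 mm farther back than shut.
Start: joints at [1.141, 0.477, 0.022, 1.555, -0.011, 1.109, -0.083], TCP at [0.213, -0.64, 0.231] pointing down, gripper open.
Joint ranges: [-2.96, 2.96], [-0.34, 2.1], [-1.41, 1.46], [0.24, 2.44], [-1.37, 4.51], [0.17, 1.92], [-2.96, 2.96]. Speed limits (rad/s): [2.39, 2.39, 3.14, 3.14, 3.14, 3.14, 3.14].

### API

Orientations are given as a unit quaternion [x, y, z, w].
In Python, from bench import robot gives the robot as it stands. Calls block until the motion is done:
- robot.move_pose(position, orientation): joint-space move of the TCP to a pose.
- robot.servo_line(position, attitude=None, rate=0.15): straight line of the TCP; attitude=None keeps the orientation; rate is the mean speed in m/s.
- robot.goto_joints(angles): joint-space move.
- robot.gripper_to(opening, effort=None): finger opening in m; effort is the grip in N (None keeps the last); returns when the fingers have stopped.
- robot.sleep(seconds).
- robot.solve_ik(position, orientation): joint angles nearest the present ones, or None.
- robot.get_state(): the state.
- robot.snapshot(name): name is "side" or "top"; returns the picture (384x512x3 uint8, red, green, blue); there is no depth.
- robot.calibration(name): a dict with "fov_y" (degrees; the focal length in pixels is half the picture's height over the tangent of half this angle, whatever the lens; pixels are square), "cx", "cy" (the principal point, pixels), "R" (3x3) and "t" (3): a world point X has camera coordinates R X + t. Camera axes: x right, y down, z forward; pixel columns grow to the right and rows downward; lengths in m; the calibration is good to about 2 mm. A picture is of the moment at which its call begins. calibration takes no time and is no camera call.
A pose or a line that the arm cannot do raises robot.MotionError and nothing moves.
- robot.job_done(): hands the job in, once; it reports no verdict.
The state is a dict: "t": time; "joint_pos": joint angles; "joint_vel": joint speeds; "joint_torque": joint torques, N m; "eef_pos": TCP position; "ee_rot": TCP orientation; "ft_force": force on the tool from outside, world axes, zero at the start; "wrist_torque": the same for the moment, N m; "finger_gap": finger opening in m.
Only numpy, scipy, OpenCV 4.12 (cv2) and the standard library are available. Lean on these libraries where they do the work, as an engineer would, in place of code of your own. Each camera call takes 0.05 s, during which the arm holds its last target. There are 200 camera calls.

## Working session

There is one attempt and no reset: what is moved stays moved. The work goes in short steps, each a Python script; the robot and the scene stay as the last script left them, time stands still between calls to the robot, and variables do not carry over. Pictures are saved under pics/ and viewed, about 8 in all and at most 12, crops included, and the job is handed in when it is done.

```bash
ls; mkdir -p pics
python3 - <<'E'
from bench import robot
import cv2, numpy as np
for n in("side","top"):
    im=robot.snapshot(n); cv2.imwrite(f"pics/{n}0.png",im[:,:,::-1])
    print(n,robot.calibration(n))
s=robot.get_state();print(s)
E
```

```text
pics
side {'fov_y': 42.93370033899876, 'cx': 248.62998971104602, 'cy': 196.88581980273813, 'R': array([[-0.96507985, -0.26157681, -0.01408769],
       [-0.14901648,  0.59243131, -0.79171916],
       [ 0.21544136, -0.76197291, -0.61072278]]), 't': array([0.5377286 , 0.15228116, 0.93858206])}
top {'fov_y': 45.57098777256468, 'cx': 257.10658230144645, 'cy': 194.0774787102341, 'R': array([[-0.12723595, -0.99186498, -0.00385637],
       [-0.97137495,  0.12539194, -0.20176116],
       [ 0.20060338, -0.0219253 , -0.97942716]]), 't': array([0.06521051, 0.53941818, 0.90199977])}
{'t': 0.1, 'joint_pos': array([ 1.1409118 ,  0.47770144,  0.02235046,  1.55633014, -0.01150016,
        1.10926731, -0.08309497]), 'joint_vel': array([ 5.41710177e-05, -2.23011749e-03, -6.43120109e-05, -1.98088274e-03,
        2.15333045e-03, -3.76847006e-04,  7.79576647e-04]), 'joint_torque': array([ 4.81543088e-03, -5.97754562e+01,  1.61272198e+00, -2.81952578e+01,
        1.25323894e-02,  5.00145456e-03,  3.83899726e-05]), 'eef_pos': array([ 0.21330059, -0.63987318,  0.23044327]), 'ee_rot': array([ 9.87082965e-01,  1.60207981e-01, -1.83763950e-04, -7.67285812e-04]), 'ft_force': array([ 0.76180856,  0.09270232, -0.37206557]), 'wrist_torque': array([0.01153878, 0.02407599, 0.01140294]), 'finger_gap': 0.08553402576858166}
```

View pics/side0.png

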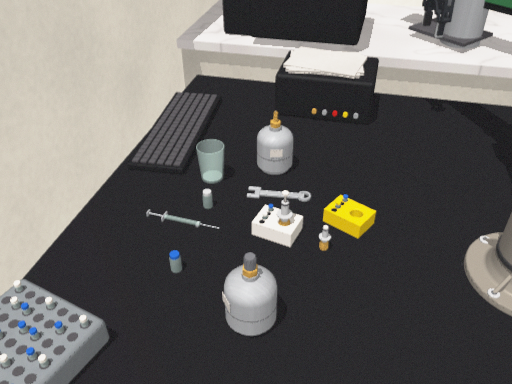

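View pics/top0.png

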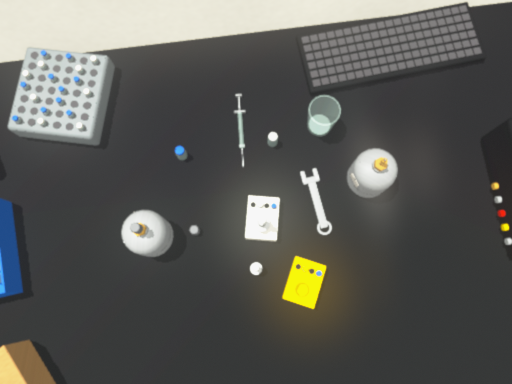

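Side view: white rack at (278,225) with the gauge (285,208), and the smaller gauge stands loose at (325,238). The yellow look-alike rack is at (350,215). The bare-stem canister is at (275,150), the capped one at (250,300), and the beaker at (210,160). I'll confirm these in one enlarged crop of both views.

Run:
```python
import cv2, numpy as np
s=cv2.imread("pics/side0.png");t=cv2.imread("pics/top0.png")
def c(im,x,y,w,h,f):return cv2.resize(im[y:y+h,x:x+w],None,fx=f,fy=f,interpolation=cv2.INTER_CUBIC)
a=c(s,245,100,100,75,4);a2=c(s,245,180,100,75,4)
b=c(t,340,140,100,75,4);b2=c(t,220,190,100,75,4)
o=np.vstack([np.hstack([a,a2]),np.hstack([b,b2])]);cv2.imwrite("pics/crop1.png",o)
```

```text
(no output)
```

View pics/crop1.png

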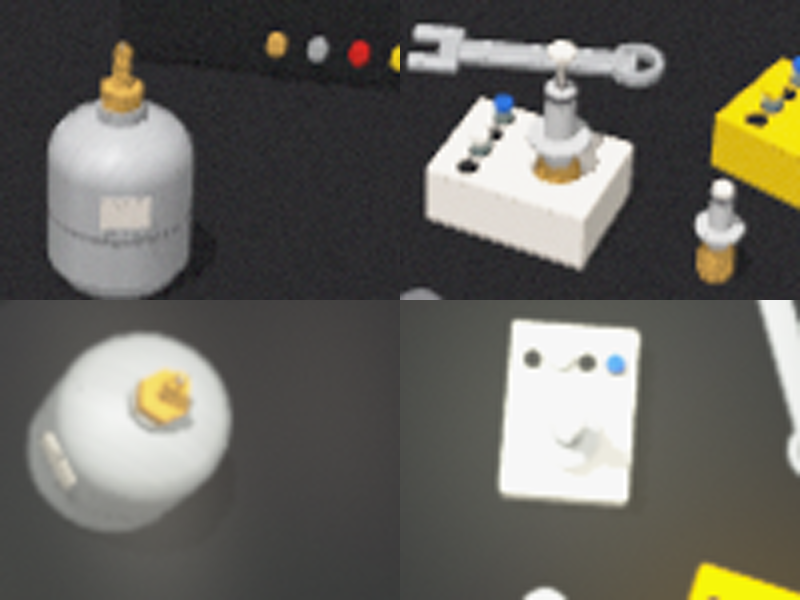

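Reading the crop:
- The bare stem with hexagon stands on the far canister: side tip (275.7,110.7), top tip about (385,160).
- The larger gauge, with its rod out, stands in the white rack: knob side (285.7,192.5).
- The loose gauge at side (325,240) is the small one, so I'm ignoring it. The capped canister and the yellow rack are ruled out too.

Next I'll triangulate.

```bash
cat > h.py <<'E'
from bench import robot
import cv2, numpy as np
def cam(n):
    c=robot.calibration(n); f=192/np.tan(np.radians(c["fov_y"]/2))
    K=np.array([[f,0,c["cx"]],[0,f,c["cy"]],[0,0,1]]); return K,np.array(c["R"]),np.array(c["t"])
def ray(n,p):
    K,R,t=cam(n); d=R.T@np.linalg.solve(K,[p[0],p[1],1.]); return -R.T@t,d/np.linalg.norm(d)
def tri(ps,pt):
    A=np.zeros((3,3));b=np.zeros(3);L=[ray("side",ps),ray("top",pt)]
    for c,d in L: M=np.eye(3)-np.outer(d,d);A+=M;b+=M@c
    X=np.linalg.solve(A,b); return X,[round(1e3*np.linalg.norm((np.eye(3)-np.outer(d,d))@(X-c)),1) for c,d in L]
def onz(n,p,z):
    c,d=ray(n,p); return c+d*(z-c[2])/d[2]
def pix(n,X):
    K,R,t=cam(n); q=K@(R@np.array(X)+t); return q[:2]/q[2]
def q(a): return [np.cos(a),np.sin(a),0,0]   # tool down, tool y = (sin2a,-cos2a)
E
python3 - <<'E'
from h import *
np.set_printoptions(precision=4,suppress=True)
s=cv2.imread("pics/side0.png");t=cv2.imread("pics/top0.png")
for n in("side","top"): print(n,ray(n,(256,192))[0])
# rack contours
hs=cv2.cvtColor(t,cv2.COLOR_BGR2HSV); m=((hs[...,1]<60)&(hs[...,2]>190)).astype(np.uint8); 
l,lab,st,ce=cv2.connectedComponentsWithStats(m); i=lab[232,255]; print(st[i],ce[i])
c=cv2.findContours((lab==i).astype(np.uint8),0,2)[0][0]; B=cv2.boxPoints(cv2.minAreaRect(c)); print("toprect",B.tolist())
P=np.array([onz("top",p,.034) for p in B]);print(P, np.linalg.norm(P-np.roll(P,1,0),axis=1))
sc=lambda x,y:(245+(x-400)/4-.4,180+y/4-.4); tc=lambda x,y:(220+(x-400)/4-.4,190+(y-300)/4-.4)
for nm,a,b in(("blueEnd",(488,97),(638,329)),("frontL",(428,180),(512,319)),("right",(632,147),(629,504)),("front",(583,235),(500,493))):
    print(nm,tri(sc(*a),tc(*b)))
print("knob@z",onz("side",sc(563,50),.105))
# can: orange hex/stem mask
for n,im,(x0,y0,x1,y1) in(("side",s,(255,100,295,135)),("top",t,(365,150,395,180))):
    h=cv2.cvtColor(im,cv2.COLOR_BGR2HSV)[y0:y1,x0:x1]; mm=(h[...,0]>8)&(h[...,0]<30)&(h[...,1]>110)&(h[...,2]>80)
    ys,xs=np.nonzero(mm); print(n,"x",x0+xs.min(),x0+xs.max(),"y",y0+ys.min(),y0+ys.max(),[ (int(y0+y),int(x0+xs[ys==y].min()),int(x0+xs[ys==y].max())) for y in np.unique(ys)])
print("stemtip",tri((245+30.5-.4,100+10.5-.4),(340+45-.4,140+20-.4)))
print("hex",tri((245+30.6-.4,100+21-.4),(340+40.5-.4,140+24.5-.4)), onz("top",(380.3,164.1),.13), onz("side",(275.2,120.6),.13))
E
```

```text
side [0.3394 0.7656 0.7014]
top [0.3513 0.0168 0.9925]
[ 245  195   35   46 1344] [261.7961 218.0015]
toprect [[244.1529083251953, 238.0117645263672], [247.48817443847656, 194.65293884277344], [279.52935791015625, 197.1176300048828], [276.194091796875, 240.47645568847656]]
[[ 0.4577  0.0343  0.034 ]
 [ 0.549   0.0159  0.034 ]
 [ 0.5349 -0.0513  0.034 ]
 [ 0.444  -0.0317  0.034 ]] [0.0674 0.0932 0.0687 0.093 ]
blueEnd (array([ 0.5324, -0.0506,  0.0359]), [np.float64(2.8), np.float64(2.8)])
frontL (array([0.5485, 0.0154, 0.0277]), [np.float64(2.4), np.float64(2.4)])
right (array([ 0.4452, -0.0331,  0.0311]), [np.float64(1.3), np.float64(1.3)])
front (array([0.4592, 0.0335, 0.024 ]), [np.float64(0.2), np.float64(0.2)])
knob@z [ 0.4819 -0.0118  0.105 ]
side x 270 280 y 111 127 [(111, 274, 277), (112, 274, 277), (113, 273, 277), (114, 273, 277), (115, 273, 277), (116, 273, 277), (117, 273, 277), (118, 273, 277), (119, 271, 278), (120, 270, 280), (121, 270, 280), (122, 270, 280), (123, 270, 280), (124, 270, 280), (125, 271, 279), (126, 271, 279), (127, 273, 277)]
top x 375 386 y 158 170 [(158, 380, 383), (159, 378, 383), (160, 376, 386), (161, 375, 386), (162, 375, 386), (163, 375, 386), (164, 375, 386), (165, 375, 386), (166, 375, 386), (167, 375, 386), (168, 377, 385), (169, 378, 382), (170, 380, 380)]
stemtip (array([ 0.5574, -0.249 ,  0.1594]), [np.float64(0.3), np.float64(0.3)])
hex (array([ 0.5562, -0.2473,  0.1326]), [np.float64(0.3), np.float64(0.3)]) [ 0.5564 -0.2485  0.13  ] [ 0.5575 -0.252   0.13  ]
```

Run:
```python
from h import *
np.set_printoptions(precision=4,suppress=True)
B=np.array([.4812,-.0060]); Q=q(-.102)
robot.gripper_to(0.0,40)
robot.move_pose([B[0],B[1],.26],Q)
robot.servo_line([B[0],B[1],.135],rate=.12)
s=robot.get_state(); print(s["t"],s["eef_pos"],s["ft_force"],s["finger_gap"])
a=robot.snapshot("side")[:,:,::-1];b=robot.snapshot("top")[:,:,::-1]
f=lambda im,x,y:cv2.resize(im[y:y+75,x:x+66],None,fx=6,fy=6,interpolation=cv2.INTER_CUBIC)
cv2.imwrite("pics/push.png",np.hstack([f(a,252,160),f(b,230,180)]))
for _ in range(4): print(robot.get_state()["ft_force"]); robot.sleep(.05)
print(pix("side",s["eef_pos"]),pix("side",[B[0],B[1],.11]))
```

```text
4.5083 [ 0.4818 -0.0059  0.1356] [ 0.2032 -0.1182  0.4274] -0.00031674440318261635
[ 0.1253 -0.2084 -0.0378]
[-0.5433  0.0783 -0.1163]
[-0.5532 -0.3361 -0.0786]
[-0.5146  0.1371  0.0072]
[285.3124 181.4788] [285.1882 191.8674]
```

View pics/push.png

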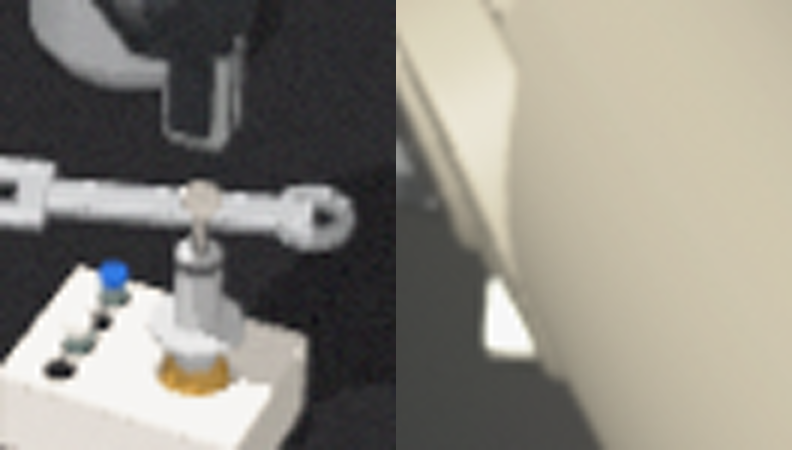

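Side crop: the fingertips (200,140) line up in x with the knob (202,195), and the rod is about 18 mm out. Top view is blocked by the arm. Pushing the rod home.

```bash
cat >> h.py <<'E'
def fz(n=4):
    return np.mean([ (robot.sleep(.012),robot.get_state()["ft_force"])[1] for _ in range(n)],axis=0)
E
python3 - <<'E'
from h import *
np.set_printoptions(precision=3,suppress=True)
B=np.array([.4812,-.0060])
f0=fz(8); z=.113; robot.servo_line([*B,z],rate=.04)
while z>.0885:
    robot.servo_line([*B,z],rate=.03); f=fz(3)-f0
    if z<.096 or abs(f[2])>1.5: print(round(z,4),robot.get_state()["eef_pos"][2],f)
    if f[2]>5: break
    z-=.001 if z>.0955 else .0005
robot.sleep(.25); print(fz()-f0)
robot.servo_line([*B,.135],rate=.1)
a=robot.snapshot("side")[:,:,::-1]
cv2.imwrite("pics/home.png",cv2.resize(a[150:235,245:325],None,fx=6,fy=6,interpolation=cv2.INTER_CUBIC)); print(robot.get_state()["t"])
E
```

```text
0.096 0.09594725122189124 [ 0.133 -0.22   0.075]
0.095 0.09493586510024123 [ 0.277 -0.175 -0.163]
0.0945 0.09446519331601752 [ 0.038 -0.678 -0.613]
0.094 0.09395437518594937 [-0.314 -0.378 -0.382]
0.0935 0.09346885413100713 [ 0.034 -0.244 -0.484]
0.093 0.09296254520773392 [ 0.128 -0.093 -0.835]
0.0925 0.09248060960094225 [-0.413 -0.815  0.029]
0.092 0.09196623831013341 [ 0.058 -0.01   0.11 ]
0.0915 0.09146955167181979 [-0.643 -0.604 -0.318]
0.091 0.09110101350899977 [-0.475 -0.721  1.937]
0.0905 0.0910483056567854 [-0.522 -0.53   6.421]
[-0.733 -0.592  5.981]
14.2
```

View pics/home.png

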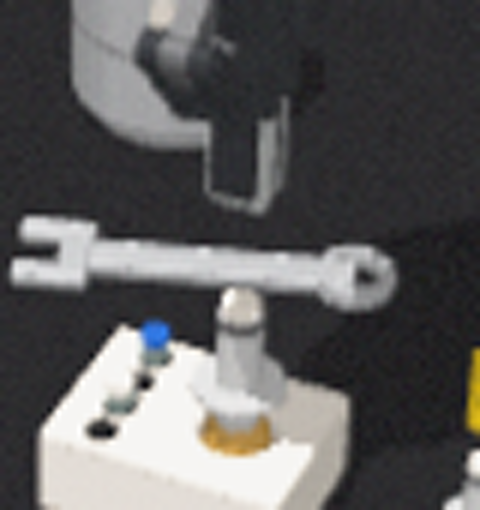

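The knob now sits on the barrel end (240,300 in the crop), and contact came at z = 0.0910, which matches 12 + 79 mm, so the rod is home. Now the grasp.

Run:
```python
from h import *
np.set_printoptions(precision=4,suppress=True)
print("knob", onz("side",(285,199.3),.091))
B=np.array([.4812,-.0060])
robot.gripper_to(.05,40); f0=fz(8)
robot.servo_line([*B,.0585],rate=.08)
print(fz()-f0)
robot.gripper_to(.0,60); s=robot.get_state()
print(s["eef_pos"],s["finger_gap"],fz(8)-f0,s["wrist_torque"],s["t"])
a=robot.snapshot("side")[:,:,::-1]
cv2.imwrite("pics/grasp.png",cv2.resize(a[150:235,245:325],None,fx=6,fy=6,interpolation=cv2.INTER_CUBIC))
```

```text
knob [ 0.481  -0.0062  0.091 ]
[-0.5737  0.2811  0.1677]
[ 0.4815 -0.0061  0.0589] 0.014231692334890965 [-0.8642 -0.4429  5.4975] [-0.1273  0.2027  0.009 ] 16.3583
```

View pics/grasp.png

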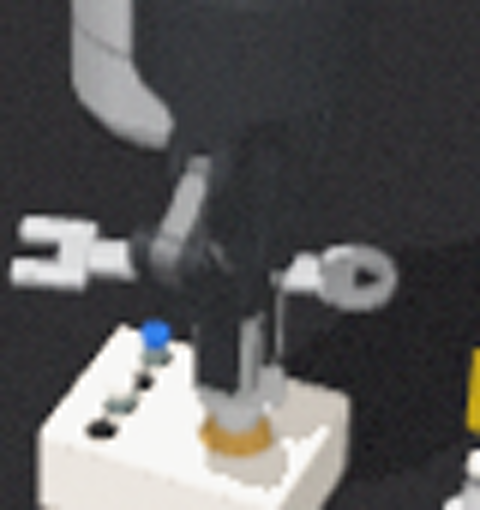

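Side crop: the fingers hold the barrel just above the flange, with the chuck still in the bore at (236,430). Gap is 14 mm and lateral forces are small. Lifting and moving over the stem.

Run:
```python
from h import *
np.set_printoptions(precision=4,suppress=True)
B=np.array([.4812,-.0060]);S=np.array([.5570,-.2485]);Q=q(-.102)
robot.servo_line([*B,.25],rate=.12)
robot.move_pose([*S,.25],Q)
robot.servo_line([*S,.223],rate=.06); robot.sleep(.2)
s=robot.get_state(); print(s["eef_pos"],s["finger_gap"],s["t"],fz())
a=robot.snapshot("side")[:,:,::-1];b=robot.snapshot("top")[:,:,::-1]
f=lambda im,x,y,k=6:cv2.resize(im[y:y+75,x:x+66],None,fx=k,fy=k,interpolation=cv2.INTER_CUBIC)
cv2.imwrite("pics/hover.png",np.hstack([f(a,242,70),f(b,350,120)]))
print(pix("side",s["eef_pos"]),[pix("side",[*S,z]) for z in(.158,.177)])
```

```text
[ 0.5573 -0.2486  0.2234] 0.014224993734211462 20.025 [ 0.0323  0.0416 -1.4498]
[275.7747  84.9098] [array([275.3251, 110.7935]), array([275.4822, 103.4736])]
```

View pics/hover.png

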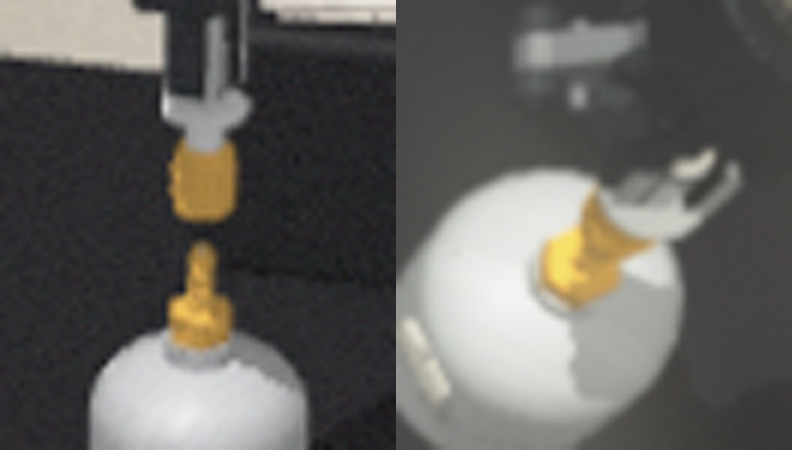

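Side crop: the chuck axis (204,180) is within 1 mm of the stem (202,260), and the chuck hides the stem tip in the top view as expected. Shifting +0.7 mm in x, then pressing under force feedback.

Run:
```python
from h import *
np.set_printoptions(precision=2,suppress=True)
S=np.array([.5576,-.2487])
robot.servo_line([*S,.223],rate=.03); f0=fz(12); z=.208; robot.servo_line([*S,z],rate=.06)
log=[];hold=None
while z>.183:
    robot.servo_line([*S,z],rate=.03); f=fz(3)-f0; log.append((round(z*1e3,2),*np.round(f,1)))
    if np.hypot(f[0],f[1])>6: print("LATERAL");break
    if f[2]>17: hold=robot.get_state()["t"];break
    z-=.001 if f[2]<1.5 else (.0004 if f[2]<10 else .0002)
for l in log: 
    if l[3]>.8 or l is log[-1]: print(*l)
if hold:
    H=[]
    while robot.get_state()["t"]<hold+2.0:
        f=(fz(5)-f0)[2]; H.append(round(f,1))
        if f<16.8: z-=.0001
        elif f>19.5: z+=.0001
        else: continue
        robot.servo_line([*S,z],rate=.03)
    print(H,z)
    a=robot.snapshot("side")[:,:,::-1]
    cv2.imwrite("pics/press.png",cv2.resize(a[60:150,230:320],None,fx=6,fy=6,interpolation=cv2.INTER_CUBIC))
s=robot.get_state();print(s["t"],s["eef_pos"]*1e3,s["finger_gap"])
```

```text
200.0 0.1 0.1 1.3
199.0 -0.3 -0.1 2.5
198.6 0.4 -0.1 2.9
198.2 -0.1 -0.5 4.0
197.8 0.2 -0.8 4.1
197.4 0.1 -0.8 5.0
197.0 -0.1 -0.8 5.0
196.6 0.1 -0.6 4.7
196.2 -0.1 -1.1 4.8
195.8 0.4 -0.1 5.9
195.4 0.4 0.1 5.9
195.0 -0.0 0.0 6.0
194.6 0.3 0.7 6.1
194.2 -0.2 -0.2 6.3
193.8 -0.2 -0.5 6.1
193.4 0.0 -0.1 6.4
193.0 -0.0 0.1 6.2
192.6 -0.1 -0.5 6.3
192.2 0.1 0.1 6.4
191.8 0.0 0.6 6.6
191.4 0.1 0.1 7.2
191.0 -0.4 0.4 8.7
190.6 -0.4 0.4 9.9
190.2 -1.0 0.6 10.9
190.0 -1.9 0.3 10.9
189.8 -1.6 0.2 11.5
189.6 -1.8 0.7 12.1
189.4 -1.3 0.7 12.4
189.2 -2.1 0.9 12.9
189.0 -1.7 0.5 12.9
188.8 -2.4 1.2 14.1
188.6 -2.3 0.5 14.9
188.4 -2.7 1.5 14.5
188.2 -2.7 1.2 15.3
188.0 -2.6 1.2 15.6
187.8 -2.8 0.6 16.2
187.6 -3.0 0.5 16.4
187.4 -3.6 1.1 17.9
[np.float64(17.9), np.float64(17.8), np.float64(17.5), np.float64(17.3), np.float64(17.5), np.float64(17.4), np.float64(17.3), np.float64(17.2), np.float64(17.3), np.float64(17.4), np.float64(17.8), np.float64(17.5), np.float64(17.7), np.float64(17.2), np.float64(17.4), np.float64(17.5), np.float64(17.2), np.float64(17.9), np.float64(17.3), np.float64(17.6), np.float64(17.7), np.float64(17.5), np.float64(17.8), np.float64(17.6), np.float64(17.5), np.float64(17.9), np.float64(17.5), np.float64(17.5), np.float64(17.5), np.float64(17.7), np.float64(18.1), np.float64(17.5), np.float64(17.5), np.float64(17.7), np.float64(17.8), np.float64(18.0), np.float64(17.2), np.float64(17.7), np.float64(17.7), np.float64(17.6), np.float64(17.3), np.float64(17.3), np.float64(17.3), np.float64(17.8), np.float64(17.8), np.float64(17.7), np.float64(17.2), np.float64(17.7)] 0.18739999999999965
35.6083 [ 558.23 -248.82  189.47] 0.014306739058758466
```

View pics/press.png

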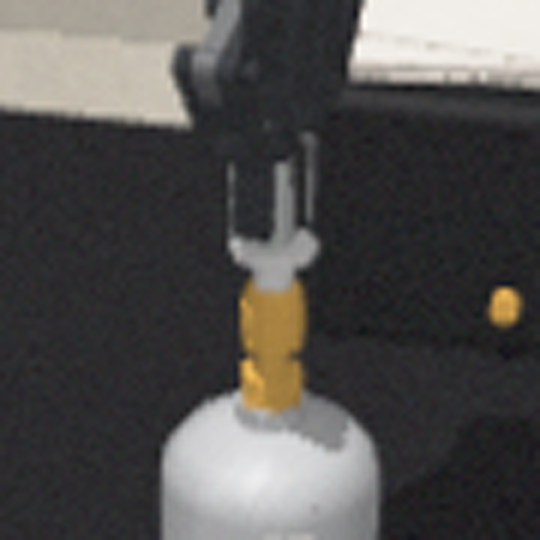

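Side crop: the chuck (272,320) is seated right down over the stem onto the canister, upright, and the force held at 17.2–18.1 N for 2 s. Lifting off and going back above the bore, with a check on the way.

Run:
```python
from h import *
np.set_printoptions(precision=4,suppress=True)
B=np.array([.4812,-.0060]);S=np.array([.5576,-.2487]);Q=q(-.102)
robot.servo_line([*S,.25],rate=.08)
robot.move_pose([*B,.25],Q)
robot.servo_line([*B,.090],rate=.12); robot.sleep(.2)
s=robot.get_state(); print(s["eef_pos"],s["finger_gap"],s["t"],fz(8))
a=robot.snapshot("side")[:,:,::-1];b=robot.snapshot("top")[:,:,::-1]
f=lambda im,x,y,k=6:cv2.resize(im[y:y+85,x:x+66],None,fx=k,fy=k,interpolation=cv2.INTER_CUBIC)
cv2.imwrite("pics/back.png",np.hstack([f(a,252,150),f(a,242,85)]))
print(pix("side",[*B,.034]),pix("side",[*B,.0435]))
```

```text
[ 0.4815 -0.006   0.0905] 0.01383114294943794 39.225 [-0.1555  0.1609 -1.2944]
[284.0439 220.7265] [284.1812 217.2627]
```

View pics/back.png

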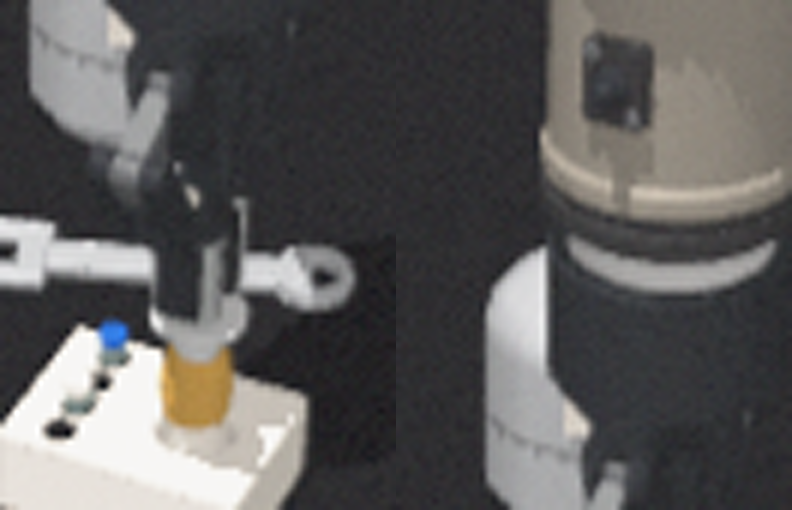

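Side crop: the white knob shows between the fingers (192,195), about 10 mm out. The chuck (197,428) is centred over the bore (197,435). Lowering it in with a force guard, then releasing.

Run:
```python
from h import *
np.set_printoptions(precision=4,suppress=True)
B=np.array([.4812,-.0060])
f0=fz(8); z=.084; robot.servo_line([*B,z],rate=.06); ok=False
while z>.0555:
    robot.servo_line([*B,z],rate=.05); f=fz(2)-f0
    if np.abs(f).max()>1.8: print(round(z,4),f)
    if f[2]>4: break
    z-=.0015 if z>.063 else .0007
print("stop",z,robot.get_state()["eef_pos"])
if z<.0625:
    robot.gripper_to(.05); robot.sleep(.2)
    robot.servo_line([*B,.16],rate=.12)
    robot.move_pose([.45,-.20,.30],q(-.102))
s=robot.get_state();print(s["t"],s["finger_gap"])
a=robot.snapshot("side")[:,:,::-1];b=robot.snapshot("top")[:,:,::-1]
f=lambda im,x,y,k=4:cv2.resize(im[y:y+140,x:x+90],None,fx=k,fy=k,interpolation=cv2.INTER_CUBIC)
cv2.imwrite("pics/end.png",np.hstack([f(a,240,100),f(b,220,170)]))
```

```text
0.0588 [-1.2002 -0.7807  3.3309]
0.0581 [-2.8462 -0.8605 11.1701]
stop 0.05809999999999999 [ 0.4816 -0.006   0.0589]
48.1667 0.049756746716844116
```

View pics/end.png

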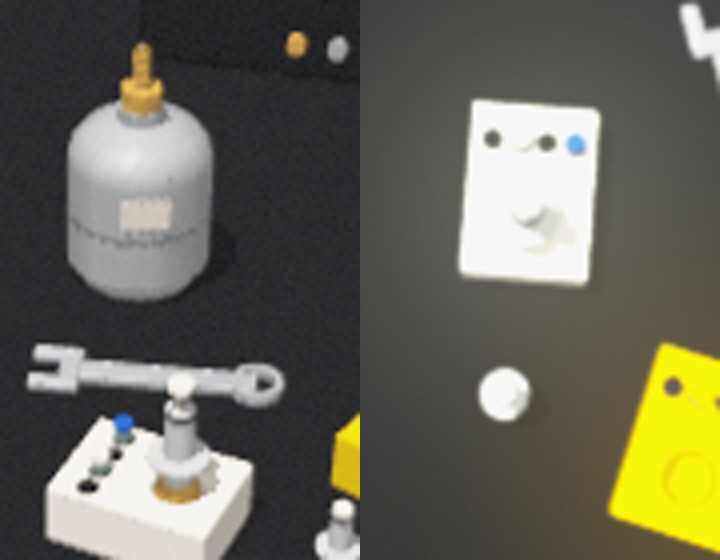

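The gauge stands upright in its bore (180,480). The knob (181,386) is at row 196.5, against about 200.8 when home, so the rod is roughly 10–11 mm out. The canister hasn't visibly moved. Handing in.

```bash
python3 -c "
from bench import robot
print(robot.job_done(), robot.get_state()['t'])"
```

```text
the job is handed in; nothing more can be done
the job is handed in; nothing more can be done
```

The job is handed in. The gauge has been read on the bare-stem canister and is back in its bore with the rod showing about 10–11 mm. The interface gave no verdict, so this rests on my own checks.

- **Rod pushed home:** contact came at z = 0.091 m, as expected for a rod that is home, with about 6 N of push.
- **Pressing on the stem:** I held the gauge on the stem for 2 s at 17.2–18.1 N (averaged wrist readings). A sideways force of about 3.6 N built up while pressing, but the gauge looked upright in the picture.
- **Return to the bore:** it reached the floor at the same height I took it from, with at most about 11 N. I then released it and moved the arm clear, at about 48 s.
- **Last pictures:** the gauge stands upright in the bore, and the canister, spanner and rack look unmoved. I judged these by eye and did not measure them. The final crop did not show the beaker, syringe, dust cap or capped canister.

**Weak checks:** the arm hid the rod while the gauge was on the stem, so the reading comes only from the pictures taken afterwards. My pixel estimate of it is good to about 2 mm. None of the checks failed.

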